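Hold the box lid at its balance point for fitting the lid stay

TASK

I want to fit the brass stay to this oak box: take the mallet off the lid and lay it flat on the green mat next to the chisel, let go of it, and only then take the lid by its dark pull tab and swing it up to its balance point, where its weight stands straight over the hinges and it wants to fall neither shut nor back. Don't drop the mallet, let the lid slam shut or flop back against its stop, or shift the other things on the bench. Finish still holding the lid there, quite still, so that I have both hands free.

Things in the scene. Friction and masses are not known exactly. Their poses are not given: they have to be found in the camera images.
- chest: Lower part of an oak box, 170 mm deep (x), 300 mm wide (y), 85 mm high, fixed to the bench, turned up to 0.25 rad; with the shut lid 120 mm high. Origin: centre of its underside, z up. The pull tab is at its front (-x), the hinges at its back (+x). It stands left or right, the mat in the other place.
- lid: Hollow oak lid 170 x 300 x 35 mm, 0.45 to 0.7 kg. Origin: middle of the hinge axis (its y), at (89, 0, 85) mm in the chest's frame; shut, axes as the chest's. Lid: x = -4 to -174, z = 0 to 35 mm. Weight centre, tab included: x = -91, z = +25 mm, so it balances opened 75 degrees, the top board still leaning 15 degrees from upright to the front; less and it falls shut, more and it falls back.
- lid_hinge (a joint): Opening angle of the lid, rad: 0 shut, grows as the front rises; 1.306 (75 degrees) is the balance point, 1.85 the stop. The hinge turns almost without friction and holds the lid nowhere by itself.
- lid_pull (a point): Grip point on the dark wooden pull tab, at (-200, 0, 11) mm in the lid's frame, 26 mm out from the lid's front. The tab is 24 mm wide (y), 14 mm thick (z = 4 to 18 mm), from x = -174 to -224 mm (solid to -214). Gripped across its width it turns between the finger pads as the lid swings, so the fingers can go on pointing down.
- mallet: Wooden joiner's mallet, 0.34 to 0.5 kg, lying flat on the closed lid, handle to the front or to either side. Head 65 mm (x) by 110 mm (y) by 56 mm (z); straight handle along its -x, 26 mm wide (y) and 22 mm thick (z), from x = -32 to -201 mm, its axis 28 mm above the underside. Origin: centre of the head's underside, z up. Weight centre at x = -18 mm.
- mallet_head (a point): Centre of the mallet's head: 28 mm above the origin.
- mallet_grip (a point): Good point to grip the handle across its width, close to the head: at (-62, 0, 28) mm in the mallet's frame.
- mat: Green bench mat, 300 mm (x) by 240 mm (y), 4 mm thick, fixed to the bench. Origin: centre of its underside. The chisel lies on it along x, near its +y edge; the rest of the mat (y from -120 to about +55 mm) is free.
- chisel: Chisel with yellow and black handle, 240 mm long along x (handle to -x), 30 mm wide, 28 mm high, lying on the mat about 85 mm to the +y side of its middle. Origin: underside, midway. Leave alone.
- screwdriver: Yellow and black screwdriver, 195 mm long along x, 30 mm high, at the right. Leave alone.
- stay: Brass lid stay of two flat bars, about 170 x 65 x 10 mm, near the robot. Leave alone.
- try_square: Try square, dark wooden stock 120 mm, steel blade 170 mm, lying at the near right. Leave alone.
- glue: Yellow glue bottle with red cap, 64 mm across, 170 mm high, at the left. Leave alone.
- screw_jar: Glass jar with steel lid, 72 mm across, 85 mm high, at the near left. Leave alone.
- offcut: Brown wood offcut, 75 x 120 x 65 mm, at the far middle. Leave alone.

How it is judged:
By the outcome, as a careful person would: the job done as asked, in the order asked, and still so for the second after the job is handed in, while the arm keeps its last pose, push and grip.
It also fails if it takes over 67 s, if anything falls off the work surface, if the arm or the gripper's body presses on something with over 40 N, if the wrist force passes 120 N, or if a joint passes its speed limit or range.

ROBOT

A 6-joint arm with a two-finger parallel gripper is mounted at the origin on the work surface. World frame = base frame: x ahead of the robot, y to its left, z up, the work surface at z = 0. Lengths are in m, angles in rad, forces in N, time in s.
With the tool pointing down it reaches from about 0.425 to 1.125 m from the base axis. Payload 14.9 kg.
Tool frame: the origin (TCP) lies at the very end of the fingers, on their centre line; the grasp point (between the pads) lies 19 mm behind it (ctrl.grip_point_offset is the distance from the TCP to the grasp point, in m); z points along the fingers, y is the line along which they close (so a half turn about z gives the same grasp; the last joint's range is limited). The gripper opens to 91 mm and grips with 3 to 60 N. Pads are 32 mm wide; open, the fingers measure 118 mm over their backs; the gripper's body (76 mm by 178 mm) begins 60 mm behind the grasp point.
Start: joints at [-1.321, 0.379, 1.734, -0, 1.028, -0.033], TCP at [0.195, -0.672, 0.214] pointing down, gripper open.
Joint ranges: [-2.77, 2.77], [-0.74, 2.19], [0, 2.66], [-1.06, 4.2], [0.31, 2.87], [-3.08, 3.08]. Speed limits (rad/s): [1.89, 1.89, 2.39, 3.14, 3.14, 3.14].

INTERFACE

Orientations are given as a rotation vector (axis times angle).
In Python, from cell import telemetry, vision, finish_job, finder, ctrl gives the robot as it stands.
- The arm moves only by the tool apply_moves, never from a script. Its argument "commands" is a list of rows, each a list of 3 entries, a list of its own where there are three numbers: the shift along the world's x, y, z in mm, then the turn, a rotation vector about the world's x, y, z in rad, then the gripper's target within -1 to 1 (fully open at 1, half-way at 0, shut at -1). In form: [[[tx, ty, tz], [rx, ry, rz], gripper], ...]. A call has 1 to 10 rows; each row shifts and turns the commanded pose from where the row before left it; what a row does not reach is not made up. A row lasts 1/8 s, in which the tool goes at most 62.5 mm and 10.7 degrees, less where a joint would pass 70% of its speed; a pose out of reach is approached as far as the arm can. A call with a gripper value outside its range is refused whole. The fingers move at their own pace and stop on an object; the grip force is fixed at half the most. Time passes only in rows, so rows that do not move let the fingers close. It gives the time, the measured TCP pose, the force, the opening and the grip force at its end, in the units of the state.
- telemetry.get_obs(): the state, without advancing time (a new reading comes with each control period).
- vision.snapshot(name): name is "side" or "top" or "wrist"; returns a dict with "color" (384x512x3 uint8, red, green, blue), "fx", "fy", "cx", "cy" (pixels), "world_from_camera" (4x4, takes a point from camera to world coordinates). Camera axes: x right, y down, z forward; pixel columns grow to the right and rows downward; lengths in m; the calibration is good to about 2 mm. A picture is of the moment at which its call begins. There is no depth.
- finish_job(): hands the job in; it is judged then, once.
Trained networks look in a picture, given as the dict that the camera call returned (one of the last four; its "shot" number tells which), for a name from the list of things; names that differ only in an ending like _2 or _b are one class to them, and where a whole thing is asked for, a point or a joint stands for the part that bears it (a point fixed in the world has none). Each returns a list of dicts, best first, with "score" (0 to 1); they miss things now and then, are a little off and sometimes report something else, mostly with a low value. They report only what shows in the picture. A call takes as long as a camera call.
- finder.trace(picture, name): "mask" (384x512 bool, what is visible of it) and "xy" ([column, row] in pixels, amid what is visible of it).
The state is a dict: "time": time; "q": joint angles; "joint_vel": joint speeds; "tau": joint torques, N m; "position": TCP position; "eef_rot": TCP orientation; "force": force on the tool from outside, world axes, zero at the start; "moment": the same for the moment, N m; "grip_width": finger opening in m; "grasp_force": force on a finger pad.
Only numpy, scipy, OpenCV 4.12 (cv2) and the standard library are available. Lean on these libraries where they do the work, as an engineer would, in place of code of your own. Each camera call takes 0.05 s, during which the arm holds its last target. There are 200 camera calls.

## Working session

There is one attempt and no reset: what is moved stays moved. The work goes in short steps, Python scripts to look and compute and a tool call to move; the robot and the scene stay as the last step left them, time stands still between calls to the robot, and variables do not carry over. Pictures are saved under pics/ and viewed, at most 10 in all, crops included, and the job is handed in when it is done.

Besides the shell and the picture viewer there is one more tool, called as a command line: name --argument value ..., lists and objects as JSON in quotes. apply_moves: Moves the arm, as the interface text tells. Its arguments: {"type":"object","properties":{"commands":{"type":"array"}},"required":["commands"]}

```bash
ls; mkdir -p pics; cat > h.py <<'E'
import numpy as np,cv2
from cell import telemetry,vision,finder,ctrl
def ray(p,uv):
    M=np.array(p["world_from_camera"]);d=M[:3,:3]@np.array([(uv[0]-p["cx"])/p["fx"],(uv[1]-p["cy"])/p["fy"],1]);return M[:3,3],d
def atz(p,uv,z):
    o,d=ray(p,uv);return o+d*(z-o[2])/d[2]
def proj(p,X):
    M=np.linalg.inv(np.array(p["world_from_camera"]));c=M[:3,:3]@np.array(X)+M[:3,3];return np.array([p["cx"]+p["fx"]*c[0]/c[2],p["cy"]+p["fy"]*c[1]/c[2]])
def save(p,n):cv2.imwrite(n,cv2.cvtColor(p["color"],cv2.COLOR_RGB2BGR))
E
python3 - <<'E'
from h import *
np.set_printoptions(precision=4,suppress=True)
for n in("top","side"):
    p=vision.snapshot(n);save(p,f"pics/{n}0.png");print(n,np.array(p["world_from_camera"])[:3,3])
    for k in("chest","lid","lid_pull","mallet","mat","chisel"):
        for r in finder.trace(p,k)[:1]:
            c,_=cv2.findContours(r["mask"].astype(np.uint8),0,2);c=max(c,key=cv2.contourArea)
            b=cv2.boxPoints(cv2.minAreaRect(c));print(k,round(r["score"],2),np.round(r["xy"],1),np.round(b).tolist())
            if n=="top":
                z={"chest":.12,"lid":.12,"lid_pull":.103,"mallet":.176,"mat":.004,"chisel":.02}[k]
                print("   ",[np.round(atz(p,q,z)[:2],3).tolist() for q in list(b)+[r["xy"]]])
print(telemetry.get_obs(),ctrl.grip_point_offset)
E
```

```text
pics
top [0.3407 0.0026 1.9195]
chest 0.8 [196.1 194.3] [[156.0, 215.0], [159.0, 158.0], [242.0, 164.0], [238.0, 221.0]]
    [[0.448, 0.404], [0.663, 0.398], [0.647, 0.087], [0.432, 0.096], [0.529, 0.256]]
lid 0.9 [196.7 190.3] [[157.0, 216.0], [160.0, 159.0], [240.0, 163.0], [237.0, 220.0]]
    [[0.445, 0.399], [0.662, 0.396], [0.65, 0.092], [0.434, 0.099], [0.544, 0.254]]
lid_pull 0.81 [189.3 191. ] [[157.0, 215.0], [161.0, 159.0], [241.0, 164.0], [237.0, 220.0]]
    [[0.452, 0.403], [0.665, 0.398], [0.65, 0.092], [0.437, 0.101], [0.543, 0.284]]
mallet 0.97 [199.3 186.3] [[186.0, 171.0], [217.0, 171.0], [217.0, 237.0], [186.0, 237.0]]
    [[0.608, 0.287], [0.609, 0.174], [0.37, 0.168], [0.368, 0.28], [0.552, 0.237]]
mat 0.83 [322.1 194.8] [[290.0, 158.0], [351.0, 155.0], [356.0, 230.0], [295.0, 234.0]]
    [[0.691, -0.102], [0.708, -0.347], [0.406, -0.363], [0.389, -0.121], [0.546, -0.23]]
chisel 0.77 [300.2 203. ] [[298.0, 225.0], [298.0, 164.0], [305.0, 164.0], [305.0, 225.0]]
    [[0.423, -0.134], [0.666, -0.132], [0.666, -0.16], [0.424, -0.161], [0.51, -0.142]]
side [0.4032 0.8
[... 154 characters left out ...]
], [286.0, 221.0], [245.0, 318.0]]
lid_pull 0.61 [221.6 264.5] [[174.0, 287.0], [215.0, 191.0], [286.0, 221.0], [245.0, 318.0]]
chisel 0.54 [262.6 174.8] [[224.0, 177.0], [225.0, 169.0], [286.0, 177.0], [285.0, 185.0]]
{'time': 0.7, 'q': array([-1.3213,  0.3789,  1.7342,  0.    ,  1.0285, -0.0333]), 'joint_vel': array([ 0.0003,  0.0001,  0.0013, -0.0009, -0.0002, -0.0016]), 'tau': array([ -0.0036, -76.3538, -43.4688,   0.0649,   0.0389,   0.    ]), 'position': array([ 0.1953, -0.6722,  0.2139]), 'eef_rot': array([-3.1102, -0.4427, -0.    ]), 'force': array([-0.2184,  0.2514,  0.7046]), 'moment': array([-0.0046, -0.0161, -0.0232]), 'grasp_force': 0.0, 'grip_width': 0.09111188380801111} 0.0188
```

```bash
python3 - <<'E'
import cv2
a=cv2.imread("pics/top0.png")[130:270,140:380];cv2.imwrite("pics/c1.png",cv2.resize(a,None,fx=3.3,fy=3.3,interpolation=2))
a=cv2.imread("pics/side0.png")
cv2.imwrite("pics/c2.png",cv2.resize(a,None,fx=1.5,fy=1.5,interpolation=2))
E
```

```text
(no output)
```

View pics/c1.png

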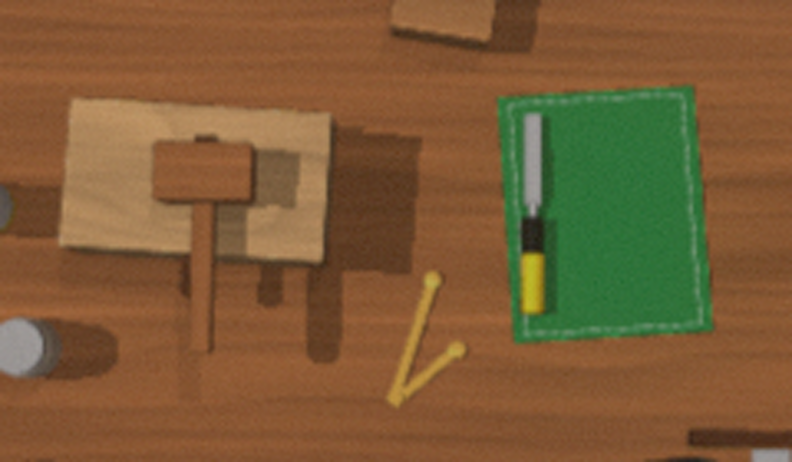

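View pics/c2.png

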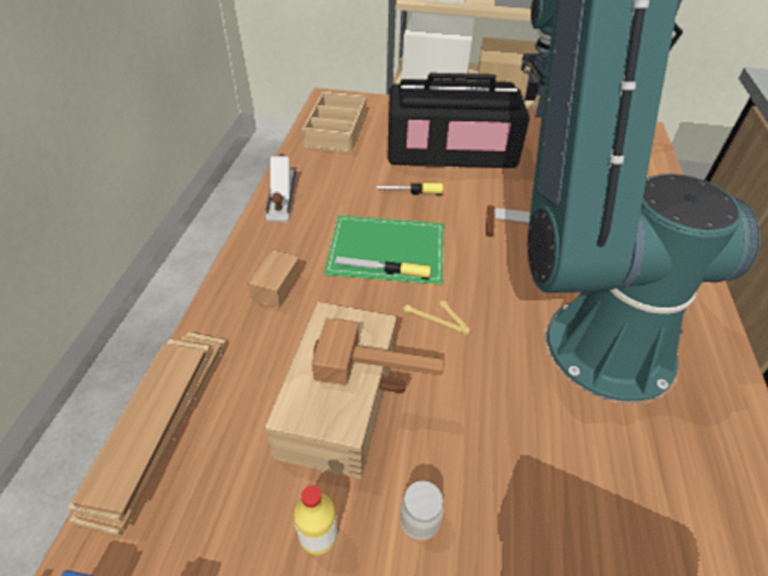

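apply_moves --commands '[[[34,42,18],[0,0,-0.028],1],[[34,42,18],[0,0,-0.028],1],[[34,42,18],[0,0,-0.028],1],[[34,42,18],[0,0,-0.028],1],[[34,42,18],[0,0,-0.028],1],[[34,42,18],[0,0,-0.028],1],[[34,42,18],[0,0,-0.028],1],[[34,42,18],[0,0,-0.028],1],[[34,42,18],[0,0,-0.028],1],[[34,42,18],[0,0,-0.028],1]]'

```text
time: 1.95
position: [0.5362, -0.2506, 0.3948]
eef_rot: [3.141, 0.003, 0.001]
force: [0.1, -0.0, -0.5]
grip_width: 0.0911
grasp_force: 0.0
```

apply_moves --commands '[[[-5,48,0],[0,0,0],1],[[-5,48,0],[0,0,0],1],[[-5,48,0],[0,0,0],1],[[-5,48,0],[0,0,0],1],[[-5,48,0],[0,0,0],1],[[-5,48,0],[0,0,0],1],[[-5,48,0],[0,0,0],1],[[-5,48,0],[0,0,0],1],[[-5,48,0],[0,0,0],1],[[-5,48,0],[0,0,0],1]]'

```text
time: 3.2
position: [0.4849, 0.2294, 0.3942]
eef_rot: [-3.141, -0.005, -0.001]
force: [0.6, -0.3, -0.0]
grip_width: 0.0915
grasp_force: 0.0
```

```bash
python3 - <<'E'
from h import *
p=vision.snapshot("wrist");save(p,"pics/w1.png");o=telemetry.get_obs();print(o["time"],o["position"],o["eef_rot"],p["world_from_camera"])
for k in("mallet","lid"):
  r=finder.trace(p,k)[0];m=r["mask"];print(k,r["score"],r["xy"])
  np.save(k+".npy",m)
  if k=="mallet":
    for row in range(0,384,12):
        c=np.where(m[row])[0]
        if len(c):print(row,c.min(),c.max(),atz(p,(c.min(),row),.159).round(3)[:2],atz(p,(c.max(),row),.159).round(3)[:2])
E
```

```text
3.25 [0.4843847  0.233145   0.39404726] [-3.14001784e+00 -6.41012522e-03 -7.02252211e-05] [[ 2.75087076e-03 -9.67971971e-01 -2.51043216e-01  5.54485397e-01]
 [-9.99996215e-01 -2.64906185e-03 -7.43468538e-04  2.29716622e-01]
 [ 5.46277009e-05  2.51044311e-01 -9.67975594e-01  5.66114027e-01]
 [ 0.00000000e+00  0.00000000e+00  0.00000000e+00  1.00000000e+00]]
mallet 0.76 [247.8, 96.5]
48 238 261 [0.608 0.245] [0.608 0.219]
60 199 300 [0.595 0.289] [0.596 0.175]
72 200 300 [0.583 0.288] [0.583 0.175]
84 200 299 [0.57  0.288] [0.57  0.175]
96 200 300 [0.556 0.289] [0.557 0.174]
108 201 298 [0.543 0.288] [0.543 0.176]
120 239 260 [0.529 0.244] [0.529 0.22 ]
132 239 260 [0.515 0.244] [0.516 0.219]
144 239 260 [0.501 0.244] [0.501 0.219]
156 239 260 [0.487 0.244] [0.487 0.219]
168 239 260 [0.472 0.245] [0.472 0.219]
180 239 259 [0.457 0.245] [0.457 0.22 ]
192 239 259 [0.442 0.245] [0.442 0.22 ]
204 240 259 [0.426 0.244] [0.427 0.22 ]
216 240 259 [0.411 0.244] [0.411 0.22 ]
228 240 259 [0.395 0.244] [0.395 0.22 ]
240 240 259 [0.378 0.244] [0.378 0.219]
lid 0.88 [199.6, 78.0]
```

View pics/w1.png

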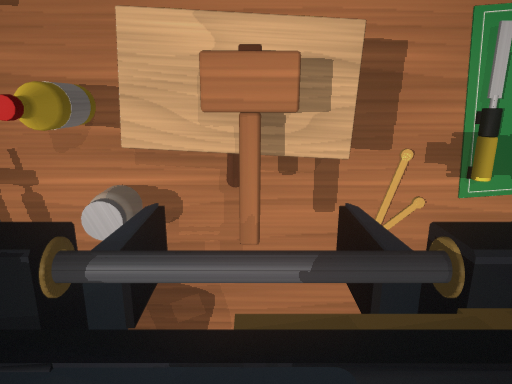

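apply_moves --commands '[[[6,0,-40],[0,0,0],1],[[6,0,-40],[0,0,0],1],[[6,0,-40],[0,0,0],1],[[6,1,-40],[0,0,0],1],[[6,1,-40],[0,0,0],1],[[0,0,-30],[0,0,0],1],[[0,0,-20],[0,0,0],1],[[0,0,-14],[0,0,0],1],[[0,0,0],[0,0,0],1]]'

```text
time: 4.47
position: [0.5152, 0.2295, 0.1296]
eef_rot: [3.141, 0.004, -0.001]
force: [-0.6, 0.6, 1.0]
grip_width: 0.0914
grasp_force: 0.0
```

```bash
python3 - <<'E'
from h import *
p=vision.snapshot("top");print(telemetry.get_obs()["position"])
p=vision.snapshot("wrist");save(p,"pics/w2.png")
E
```

```text
[0.51562452 0.22978995 0.13036624]
```

View pics/w2.png

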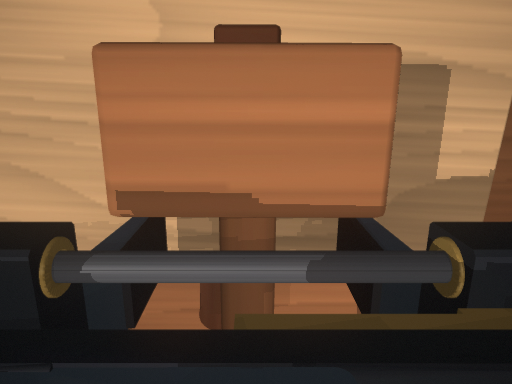

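apply_moves --commands '[[[0,2,0],[0,0,0],0],[[0,0,0],[0,0,0],-1],[[0,0,0],[0,0,0],-1],[[0,0,0],[0,0,0],-1],[[0,0,0],[0,0,0],-1],[[0,0,0],[0,0,0],-1],[[0,0,0],[0,0,0],-1],[[0,0,0],[0,0,0],-1]]'

```text
time: 5.58
position: [0.5153, 0.2318, 0.1299]
eef_rot: [3.142, 0.005, -0.0]
force: [0.4, 0.6, 0.1]
grip_width: 0.026
grasp_force: 30.0
```

Gripped at 26 mm, as it should be. Lift slowly at first.

apply_moves --commands '[[[0,0,4],[0,0,0],-1],[[0,0,6],[0,0,0],-1],[[0,0,10],[0,0,0],-1],[[0,0,15],[0,0,0],-1],[[0,0,20],[0,0,0],-1],[[0,0,20],[0,0,0],-1],[[0,0,20],[0,0,0],-1],[[0,0,15],[0,0,0],-1],[[0,0,10],[0,0,0],-1],[[0,0,0],[0,0,0],-1]]'

```text
time: 6.82
position: [0.5156, 0.2318, 0.2505]
eef_rot: [-3.141, -0.004, -0.001]
force: [-0.1, 0.6, -5.4]
grip_width: 0.0259
grasp_force: 30.0
```

```bash
python3 - <<'E'
from h import *
np.set_printoptions(precision=3,suppress=True)
o=telemetry.get_obs();print(o["position"],o["force"],o["moment"],o["grip_width"])
p=vision.snapshot("wrist");save(p,"pics/w3.png")
p=vision.snapshot("side");save(p,"pics/s3.png")
p=vision.snapshot("top")
for k,z in(("mat",.004),("chisel",.015)):
  r=finder.trace(p,k)[0];c,_=cv2.findContours(r["mask"].astype(np.uint8),0,2);c=max(c,key=cv2.contourArea).reshape(-1,2)
  w=np.array([atz(p,q,z)[:2] for q in c],np.float32);print(k,r["score"],cv2.minAreaRect(w),cv2.boxPoints(cv2.minAreaRect(w)))
E
```

```text
[0.516 0.232 0.251] [-0.065  0.632 -5.356] [ 0.038  0.266 -0.044] 0.025934898788404097
mat 0.56 ((0.5493583679199219, -0.23466822504997253), (0.30770343542099, 0.24436786770820618), 4.005477428436279) [[ 0.387 -0.124]
 [ 0.404 -0.367]
 [ 0.711 -0.346]
 [ 0.694 -0.102]]
chisel 0.7 ((0.5472615957260132, -0.14718081057071686), (0.23924459517002106, 0.02764306776225567), 0.32387134432792664) [[ 0.428 -0.134]
 [ 0.428 -0.162]
 [ 0.667 -0.16 ]
 [ 0.667 -0.133]]
```

View pics/s3.png

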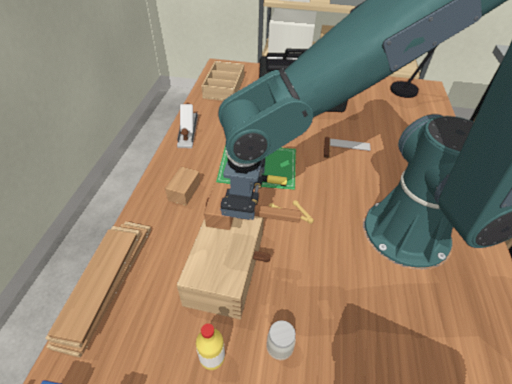

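apply_moves --commands '[[[5,-20,0],[0,0,0.005],-1],[[5,-35,0],[0,0,0.005],-1],[[5,-45,0],[0,0,0.005],-1],[[5,-45,0],[0,0,0.005],-1],[[5,-45,0],[0,0,0.005],-1],[[5,-45,0],[0,0,0.005],-1],[[5,-45,0],[0,0,0.005],-1],[[5,-45,0],[0,0,0.005],-1],[[5,-45,0],[0,0,0.005],-1],[[5,-45,0],[0,0,0.005],-1]]'

```text
time: 8.32
position: [0.5652, -0.1847, 0.2495]
eef_rot: [-3.14, -0.083, 0.001]
force: [1.2, 0.4, -5.2]
grip_width: 0.0258
grasp_force: 30.0
```

apply_moves --commands '[[[5,-45,0],[0,0,0.007],-1],[[5,-25,0],[0,0,0.007],-1],[[3,-12,0],[0,0,0.006],-1],[[0,0,-20],[0,0,0],-1],[[0,0,-40],[0,0,0],-1],[[0,0,-45],[0,0,0],-1],[[0,0,-40],[0,0,0],-1],[[0,0,-25],[0,0,0],-1],[[0,0,-15],[0,0,0],-1],[[0,0,0],[0,0,0],-1]]'

```text
time: 9.57
position: [0.5777, -0.2642, 0.0638]
eef_rot: [-3.138, -0.115, 0.003]
force: [1.2, -0.1, -4.5]
grip_width: 0.0256
grasp_force: 30.0
```

```bash
python3 - <<'E'
from h import *
np.set_printoptions(precision=3,suppress=True)
o=telemetry.get_obs();print(o["position"],o["force"],o["moment"])
p=vision.snapshot("side");save(p,"pics/s4.png")
p=vision.snapshot("wrist");a=p["color"]
M=np.vstack([a[:,:]]);save(p,"pics/w4.png")
import cv2
b=np.hstack([cv2.imread("pics/w4.png"),cv2.resize(cv2.imread("pics/s4.png")[100:292,150:406],(512,384))]);cv2.imwrite("pics/b4.png",cv2.resize(b,(800,300)))
E
```

```text
[ 0.578 -0.264  0.064] [ 1.181 -0.081 -4.476] [-0.001  0.257  0.015]
```

View pics/b4.png

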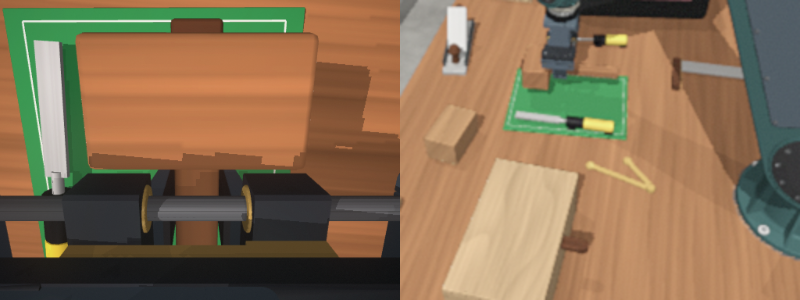

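apply_moves --commands '[[[0,0,-15],[0,0,0],-1],[[0,0,-13],[0,0,0],-1],[[0,0,-9],[0,0,0],-1],[[0,0,-5],[0,0,0],-1],[[0,0,-3],[0,0,0],-1],[[0,0,-2],[0,0,0],-1],[[0,0,-1],[0,0,0],-1],[[0,0,0],[0,0,0],-1]]'

```text
time: 10.68
position: [0.5784, -0.2653, 0.0171]
eef_rot: [3.139, 0.114, 0.0]
force: [-0.7, 0.5, -5.1]
grip_width: 0.0262
grasp_force: 30.0
```

apply_moves --commands '[[[0,0,-1],[0,0,0],-1],[[0,0,-1],[0,0,0],-1],[[0,0,-1],[0,0,0],-1],[[0,0,0],[0,0,0],-1]]'

```text
time: 11.18
position: [0.5784, -0.2652, 0.014]
eef_rot: [3.139, 0.114, 0.0]
force: [-0.1, -0.6, -3.8]
grip_width: 0.0257
grasp_force: 30.0
```

apply_moves --commands '[[[0,0,-0.5],[0,0,0],-1],[[0,0,-0.5],[0,0,0],-1],[[0,0,0],[0,0,0],-1]]'

```text
time: 11.55
position: [0.5784, -0.2652, 0.0139]
eef_rot: [-3.139, -0.114, 0.0]
force: [-8.5, 3.3, 13.8]
grip_width: 0.0257
grasp_force: 30.0
```

apply_moves --commands '[[[0,0,0.5],[0,0,0],-1],[[0,0,0],[0,0,0],-0.2],[[0,0,0],[0,0,0],0.2],[[0,0,0],[0,0,0],0.2],[[0,0,0],[0,0,0],0.2],[[0,0,10],[0,0,0],0.2],[[0,0,25],[0,0,0],0.2],[[0,0,45],[0,0,0],0.2],[[0,0,55],[0,0,0],0.2],[[0,0,55],[0,0,0],0.2]]'

```text
time: 12.8
position: [0.5781, -0.2651, 0.2059]
eef_rot: [3.139, 0.114, 0.0]
force: [-0.1, -0.3, -0.7]
grip_width: 0.0547
grasp_force: 0.0
```

apply_moves --commands '[[[0,30,55],[0,0,-0.01],1],[[-15,45,40],[0,0,-0.01],1],[[-15,45,20],[0,0,-0.01],1],[[-15,45,0],[0,0,-0.01],1],[[-15,45,0],[0,0,-0.01],1],[[-15,45,0],[0,0,-0.01],1],[[-15,45,0],[0,0,-0.01],1],[[-15,45,0],[0,0,0],1],[[-15,45,0],[0,0,0],1],[[0,45,0],[0,0,0],1]]'

```text
time: 14.05
position: [0.4573, 0.1711, 0.3192]
eef_rot: [-3.141, -0.005, -0.002]
force: [1.8, -0.1, 0.7]
grip_width: 0.0912
grasp_force: 0.0
```

```bash
python3 - <<'E'
from h import *
np.set_printoptions(precision=3,suppress=True)
o=telemetry.get_obs();print(o["position"],o["eef_rot"],o["force"])
p=vision.snapshot("wrist");save(p,"pics/w5.png");np.save("w5.npy",p,allow_pickle=True)
for r in finder.trace(p,"lid"):print(r["score"],r["xy"]);
m=finder.trace(p,"lid")[0]["mask"]
c,_=cv2.findContours(m.astype(np.uint8),0,2);c=max(c,key=cv2.contourArea);print(cv2.approxPolyDP(c,4,True).reshape(-1,2).tolist())
t=vision.snapshot("top")
r=finder.trace(t,"mallet")[0];c,_=cv2.findContours(r["mask"].astype(np.uint8),0,2);c=max(c,key=cv2.contourArea).reshape(-1,2)
w=np.array([atz(t,q,.05)[:2] for q in c],np.float32);print(r["score"],cv2.boxPoints(cv2.minAreaRect(w)))
a=np.hstack([cv2.imread("pics/w5.png"),cv2.resize(cv2.cvtColor(t["color"],4)[130:260,210:383],(512,384))]);cv2.imwrite("pics/b5.png",cv2.resize(a,(800,300)))
E
```

```text
[0.457 0.171 0.319] [-3.141 -0.005 -0.002] [ 1.762 -0.141  0.721]
0.65 [180.1, 68.8]
[[26, 0], [41, 131], [168, 138], [172, 172], [181, 181], [193, 172], [195, 139], [315, 143], [331, 0]]
0.77 [[ 0.435 -0.224]
 [ 0.445 -0.331]
 [ 0.673 -0.31 ]
 [ 0.663 -0.203]]
```

View pics/b5.png

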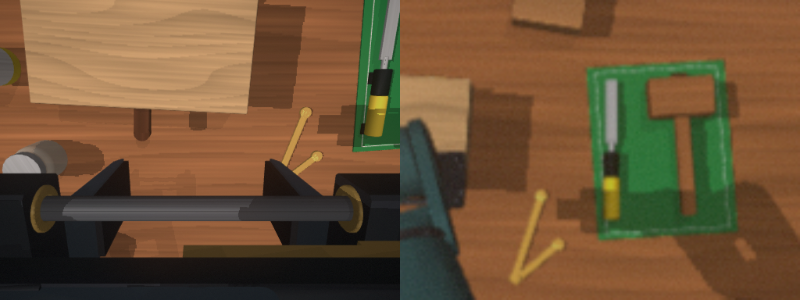

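```bash
python3 - <<'E'
from h import *
np.set_printoptions(precision=4,suppress=True)
p=vision.snapshot("wrist");o=telemetry.get_obs();print(o["position"])
m=finder.trace(p,"lid")[0]["mask"]
# front edge fit left & right of tab (z=.12, lid top front edge approx; front face nearly hidden?)
M=np.array(p["world_from_camera"]);print(M[:3,3])
pts=[]
for c in list(range(60,155,5))+list(range(210,300,5)):
    r=np.where(m[:,c])[0].max();pts.append(atz(p,(c,r),.12)[:2])
pts=np.array(pts);k=np.polyfit(pts[:,1],pts[:,0],1);print("front edge at z=.12: x=%.4f*y+%.4f"%tuple(k),np.abs(np.polyval(k,pts[:,1])-pts[:,0]).max())
for r in range(140,184,5):
    c=np.where(m[r])[0];print(r,c.min(),c.max(),atz(p,(c.min(),r),.103)[:2],atz(p,(c.max(),r),.103)[:2])
c=np.where(m.any(1))[0].max();cc=np.where(m[c])[0].mean();print("end",c,cc,atz(p,(cc,c),.103)[:2],atz(p,(cc,c),.089)[:2])
cr=[atz(p,q,.12)[:2] for q in((41,131),(315,143))];print(cr,np.mean(cr,0),np.linalg.norm(cr[0]-cr[1]))
# top view full lid
t=vision.snapshot("top");r=finder.trace(t,"lid")[0];c,_=cv2.findContours(r["mask"].astype(np.uint8),0,2)
E
```

```text
[0.4583 0.1691 0.3185]
[0.5278 0.1699 0.4905]
front edge at z=.12: x=0.0497*y+0.4721 0.0013385709456188999
140 169 315 [0.4813 0.2628] [0.4818 0.0977]
145 170 313 [0.4756 0.2619] [0.4762 0.0997]
150 170 191 [0.4699 0.2623] [0.47   0.2384]
155 170 191 [0.4642 0.2626] [0.4643 0.2386]
160 170 191 [0.4584 0.2629] [0.4585 0.2388]
165 170 191 [0.4526 0.2632] [0.4527 0.2391]
170 169 191 [0.4467 0.2647] [0.4468 0.2393]
175 170 189 [0.4408 0.2639] [0.4409 0.2419]
180 176 181 [0.4348 0.2573] [0.4349 0.2514]
end 180 178.5 [0.4349 0.2544] [0.4315 0.2574]
[array([0.4925, 0.3955]), array([0.4806, 0.1007])] [0.4866 0.2481] 0.29501220355620605
```

apply_moves --commands '[[[-1,25,-20],[0,0,-0.02],1],[[-1,32,-40],[0,0,-0.02],1],[[-1,25,-45],[0,0,-0.01],1],[[0,0,-45],[0,0,0],1],[[0,0,-35],[0,0,0],1],[[0,0,-25],[0,0,0],1],[[0,0,-18],[0,0,0],1],[[0,0,-5],[0,0,0],1],[[0,0,0],[0,0,0],1]]'

```text
time: 15.62
position: [0.4557, 0.2517, 0.0857]
eef_rot: [-3.141, 0.075, -0.001]
force: [-0.2, -0.3, 0.4]
grip_width: 0.0912
grasp_force: 0.0
```

```bash
python3 - <<'E'
from h import *
np.set_printoptions(precision=4,suppress=True)
o=telemetry.get_obs();print(o["position"],o["eef_rot"],o["force"])
p=vision.snapshot("wrist");save(p,"pics/w6.png")
s=vision.snapshot("side");save(s,"pics/s6.png")
# project predicted tab outline corners onto side view
H=np.array([.659,.241,.085]);X=np.array([.9988,-.0497,0]);Y=np.array([.0497,.9988,0]);Z=np.array([0,0,1])
b=cv2.imread("pics/s6.png")
for x in(-174,-224):
  for y in(-12,12):
    u=proj(s,H+X*x/1e3+Y*y/1e3+Z*.018);cv2.circle(b,tuple(np.round(u).astype(int)),1,(255,0,255),-1)
for x in(-4,-174):
  for y in(-150,150):
    u=proj(s,H+X*x/1e3+Y*y/1e3+Z*.035);cv2.circle(b,tuple(np.round(u).astype(int)),1,(0,0,255),-1)
b=cv2.resize(b[180:330,150:350],(512,384),interpolation=2)
cv2.imwrite("pics/b6.png",cv2.resize(np.hstack([cv2.imread("pics/w6.png"),b]),(800,300)))
E
```

```text
[0.4557 0.2517 0.0857] [-3.1406  0.0745 -0.0005] [-0.2127 -0.3108  0.4321]
```

View pics/b6.png

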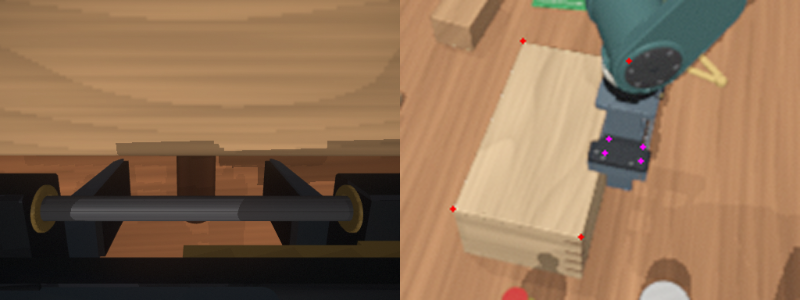

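apply_moves --commands '[[[0,0,-5.5],[0,0,0],0.3],[[0,0,0],[0,0,0],-0.2],[[0,0,0],[0,0,0],-0.6],[[0,0,0],[0,0,0],-1],[[0,0,0],[0,0,0],-1],[[0,0,0],[0,0,0],-1],[[0,0,0],[0,0,0],-1],[[0,0,0],[0,0,0],-1]]'

```text
time: 16.73
position: [0.4554, 0.2521, 0.0798]
eef_rot: [-3.14, 0.075, -0.0]
force: [-1.4, 4.5, -2.3]
grip_width: 0.0234
grasp_force: 30.0
```

```bash
python3 - <<'E'
from h import *
np.set_printoptions(precision=1,suppress=True)
o=telemetry.get_obs();P=o["position"];print(P*1e3,o["force"])
H=np.array([659,241,85.]);X=np.array([.9988,-.0497,0]);Z=np.array([0,0,1])
d=P*1e3-H;rx=d@X;rz=d[2]+16;print("grip in lid",rx,rz)
f=lambda t:(rx*np.cos(t)+11*np.sin(t))*X+(-rx*np.sin(t)+11*np.cos(t))*Z
# ease profile over 36 rows to 1.309
n=40;s=np.linspace(0,1,n+1);s=s*s*(3-2*s);pts=np.array([f(1.309*k) for k in s])
c=np.round(pts-pts[0]);print(np.diff(c,axis=0).astype(int).tolist(),c[-1])
E
```

```text
[455.4 252.1  79.8] [-1.4  4.5 -2.3]
grip in lid -203.92606842471375 10.838084511237554
[[0, 0, 0], [0, 0, 2], [0, 0, 2], [1, 0, 3], [0, 0, 4], [1, 0, 5], [0, 0, 6], [1, 0, 6], [2, 0, 6], [1, 0, 7], [3, 0, 8], [2, -1, 7], [3, 0, 9], [4, 0, 8], [4, 0, 8], [4, 0, 9], [5, -1, 8], [6, 0, 8], [5, 0, 8], [7, 0, 8], [6, -1, 7], [7, 0, 7], [8, 0, 7], [7, -1, 6], [8, 0, 6], [7, -1, 5], [8, 0, 5], [8, 0, 4], [7, -1, 4], [7, 0, 3], [7, 0, 3], [6, -1, 2], [6, 0, 2], [5, 0, 2], [4, 0, 1], [4, -1, 1], [3, 0, 1], [3, 0, 0], [1, 0, 1], [1, 0, 0]] [162.  -8. 189.]
```

apply_moves --commands '[[[0,0.5,2],[0,0,0],-1],[[0,0,2],[0,0,0],-1],[[1,0,3],[0,0,0],-1],[[0,0,4],[0,0,0],-1],[[1,0,5],[0,0,0],-1],[[0,0,6],[0,0,0],-1],[[1,0,6],[0,0,0],-1],[[2,0,6],[0,0,0],-1],[[1,0,7],[0,0,0],-1]]'

```text
time: 17.85
position: [0.4617, 0.2519, 0.1212]
eef_rot: [3.14, -0.074, 0.001]
force: [6.8, -7.9, -6.2]
grip_width: 0.0236
grasp_force: 30.0
```

apply_moves --commands '[[[3.5,-0.3,8],[0,0,0],-1],[[2,-0.5,7],[0,0,0],-1],[[3,0,9],[0,0,0],-1],[[4,0,8],[0,0,0],-1],[[4,-0.5,8],[0,0,0],-1],[[4,0,9],[0,0,0],-1],[[5,-0.5,8],[0,0,0],-1],[[6,0,8],[0,0,0],-1],[[5,-0.5,8],[0,0,0],-1],[[7,0,8],[0,0,0],-1]]'

```text
time: 19.1
position: [0.5052, 0.2497, 0.2022]
eef_rot: [3.14, -0.074, -0.0]
force: [1.3, -2.8, -6.1]
grip_width: 0.024
grasp_force: 30.0
```

apply_moves --commands '[[[6,-0.5,7],[0,0,0],-1],[[7,0,7],[0,0,0],-1],[[8,-0.5,7],[0,0,0],-1],[[7,0,6],[0,0,0],-1],[[8,-0.5,6],[0,0,0],-1],[[7,0,5],[0,0,0],-1],[[8,-1,5],[0,0,0],-1],[[8,0,4],[0,0,0],-1],[[7,-0.5,4],[0,0,0],-1],[[7,0,3],[0,0,0],-1]]'

```text
time: 20.35
position: [0.578, 0.2462, 0.2558]
eef_rot: [3.139, -0.074, -0.002]
force: [-1.3, -11.0, -5.3]
grip_width: 0.0238
grasp_force: 30.0
```

```bash
cat > st.py <<'E'
from h import *
np.set_printoptions(precision=1,suppress=True)
o=telemetry.get_obs();P=o["position"];print(o["time"],P*1e3,o["force"],o["moment"])
H=np.array([659,241,85.]);X=np.array([.9988,-.0497,0])
d=P*1e3-H;rx=d@X;rz=d[2]+16
th=np.arctan2(rz,-rx)-np.arctan2(10.84,203.93);print("lid radius",np.hypot(rx,rz),"theta",round(th,3),"lat",d@[.0497,.9988,0])
E
python3 st.py
```

```text
20.35 [578.  246.2 255.8] [ -1.3 -11.   -5.3] [-1.7  0.6 -0.1]
lid radius 203.6661144800735 theta 1.108 lat 1.162517653900438
```

apply_moves --commands '[[[6,-0.7,2.8],[0,0,0],-1],[[6,-0.4,2.4],[0,0,0],-1],[[6,-0.3,2.1],[0,0,0],-1],[[6,-0.3,1.9],[0,0,0],-1],[[5,-0.3,1.4],[0,0,0],-1],[[4,-0.2,1],[0,0,0],-1],[[3,-0.2,0.8],[0,0,0],-1],[[2,0,0.4],[0,0,0],-1],[[0.8,0,0.2],[0,0,0],-1],[[0,0,0],[0,0,0],-1]]'

```text
time: 21.6
position: [0.6165, 0.2443, 0.2686]
eef_rot: [3.14, -0.074, -0.001]
force: [0.6, -5.8, -11.1]
grip_width: 0.0238
grasp_force: 30.0
```

```bash
python3 st.py; python3 - <<'E'
from h import *
s=vision.snapshot("side");save(s,"pics/s7.png")
m=finder.trace(s,"lid")[0]["mask"].astype(np.uint8)
H=np.array([.659,.241,.085]);X=np.array([.9988,-.0497,0]);Y=np.array([.0497,.9988,0]);Z=np.array([0,0,1])
def L(t,v):
    return H+(v[0]*np.cos(t)+v[2]*np.sin(t))*X/1e3+v[1]/1e3*Y+(-v[0]*np.sin(t)+v[2]*np.cos(t))*Z/1e3
# lid silhouette IoU against angle (hull of box)
C=[(x,y,z) for x in(-4,-174) for y in(-150,150) for z in(0,35)]
for t in np.arange(1.2,1.42,.02):
    h=cv2.convexHull(np.array([proj(s,L(t,v)) for v in C],np.float32)).round().astype(np.int32)
    k=np.zeros_like(m);cv2.fillConvexPoly(k,h,1);print(round(t,2),round((k&m).sum()/(k|m).sum(),3),(m&~k&1).sum(),end=" | ")
b=cv2.resize(cv2.imread("pics/s7.png")[90:330,130:370],None,fx=2.4,fy=2.4,interpolation=2)
t=1.309
h=cv2.convexHull(np.array([proj(s,L(t,v)) for v in C],np.float32)).reshape(-1,2)
cv2.polylines(b,[((h-[130,90])*2.4).round().astype(np.int32)],True,(0,0,255),1)
cv2.imwrite("pics/b7.png",b)
E
```

```text
21.6 [616.5 244.3 268.6] [  0.6  -5.8 -11.1] [-1.   0.3 -0. ]
lid radius 204.0742407175789 theta 1.307 lat 1.1821235166050315
1.2 0.466 382 | 1.22 0.502 368 | 1.24 0.544 298 | 1.26 0.602 183 | 1.28 0.628 125 | 1.3 0.65 22 | 1.32 0.629 20 | 1.34 0.583 20 | 1.36 0.56 24 | 1.38 0.521 45 | 1.4 0.506 46 |
```

View pics/b7.png

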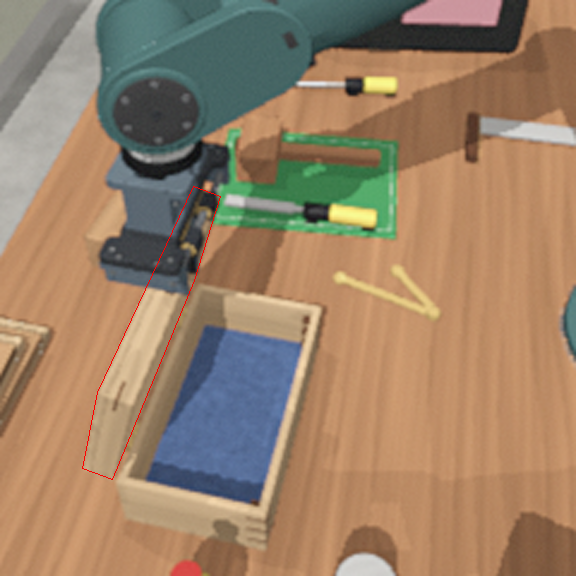

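apply_moves --commands '[[[0,-0.2,-0.4],[0,0,0],-1],[[0,0,0],[0,0,0],-1],[[0,0,0],[0,0,0],-1],[[0,0,0],[0,0,0],-1],[[0,0,0],[0,0,0],-1],[[0,0,0],[0,0,0],-1]]'

```text
time: 22.45
position: [0.6166, 0.2443, 0.2686]
eef_rot: [3.141, -0.074, -0.0]
force: [-0.5, -5.2, -7.2]
grip_width: 0.0238
grasp_force: 30.0
```

```bash
python3 st.py; python3 -c "
from cell import telemetry,finish_job
print(abs(telemetry.get_obs()['joint_vel']).max());print(finish_job())"
```

```text
22.45 [616.6 244.3 268.6] [-0.5 -5.2 -7.2] [-0.9  0.5 -0.1]
lid radius 204.0694650967395 theta 1.308 lat 1.1566601980520448
0.00127428549058584
the job is handed in; nothing more can be done
None
```

I laid the mallet flat on the mat next to the chisel and let go of it, then swung the lid up by its tab; the arm is holding it still at about 1.308 rad (75°), and I handed the job in at about 22.5 s.

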